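Peel a tray off the nested stack and hold it under the dispenser

ROBOT

A 6-joint arm with a two-finger parallel gripper is mounted at the origin on the work surface. World frame = base frame: x ahead of the robot, y to its left, z up, the work surface at z = 0. Lengths are in m, angles in degrees, forces in N, time in s.
With the tool pointing down it reaches from about 0.25 to 0.725 m from the base axis. Payload 9.7 kg.
Tool frame: the origin (TCP) lies at the very end of the fingers, on their centre line; the grasp point (between the pads) lies grasp_offset behind it (grasp_offset is the distance from the TCP to the grasp point, in m); z points along the fingers, y is the line along which they close (so a half turn about z gives the same grasp; the last joint's range is limited). The gripper opens to 85 mm and grips with 20 to 120 N. Pads are 22 mm wide; open, the fingers measure 114 mm over their backs; the gripper's body (76 mm by 85 mm) begins 54 mm behind the grasp point. The pads swing forward as they close: fully open they stand 13 mm farther back than shut.
Start: joints at [-77.292, 4.979, 10.078, 95.1, 0, 90], TCP at [0.121, -0.537, 0.231] pointing down, gripper open.
Joint ranges: [-179.16, 179.16], [-48.56, 103.87], [-65.8, 70.77], [-126.05, 130.52], [-82.76, 87.17], [-180, 180]. Speed limits (degrees/s): [127.2, 127.2, 147.25, 180, 180, 180].

INTERFACE

Orientations are given as [roll, pitch, yaw] about the fixed x, y, z axes, in that order (R = Rz(yaw) Ry(pitch) Rx(roll)).
In Python, from workcell import get_obs, camera, calibration, job_done, recognise, cut_out, mark_of, grasp_offset gives the robot as it stands.
- The arm moves only by the tool servo_tool, never from a script. Its argument "moves" is a list of rows, each a list of 3 entries, a list of its own where there are three numbers: the turn, a rotation vector about the tool's x, y, z in degrees, then the shift along the tool's x, y, z in m, then the opening in per cent of the stroke, from 0 (shut) to 100 (fully open). In form: [[[ax, ay, az], [x, y, z], claw], ...]. A call has 1 to 12 rows; each row shifts and turns the commanded pose from where the row before left it, along the tool's axes as they then stand; what a row does not reach is not made up. A row lasts 1/10 s, in which the tool goes at most 50 mm and 8.59 degrees, less where a joint would pass 70% of its speed; a pose out of reach is approached as far as the arm can. A call is refused whole if a number of a shift passes 0.05 or a number of a turn 8.59, either way. A call with a gripper value outside its range is refused whole. The fingers move at their own pace and stop on an object; "force" is the grip in N (left out, the last holds). Time passes only in rows, so rows that do not move let the fingers close. It gives the time, the measured TCP pose, the force, the opening and the grip force at its end, in the units of the state.
- get_obs(): the state, without advancing time (a new reading comes with each control period).
- camera(name): name is "side" or "top" or "wrist"; returns (picture, depth): 480x640x3 uint8, red, green, blue; 480x640 float32, m along the optical axis (not along the pixel's ray), 0 where there is no reading.
- calibration(name): a dict with "camera_matrix" (3x3 intrinsics, pixels), "R" (3x3) and "t" (3): a world point X has camera coordinates R X + t. Camera axes: x right, y down, z forward; pixel columns grow to the right and rows downward; lengths in m; the calibration is good to about 2 mm. A picture is of the moment at which its call begins: read the wrist's pose just before it. calibration takes no time and is no camera call; for the wrist camera it gives the pose at the moment of the call.
- job_done(): hands the job in; it is judged then, once.
Trained networks look in the newest picture that a camera, given by its name, has taken for a name from the list of things; names that differ only in an ending like _2 or _b are one class to them, and where a whole thing is asked for, a point or a joint stands for the part that bears it (a point fixed in the world has none). Each returns a list of dicts, best first, with "score" (0 to 1); they miss things now and then, are a little off and sometimes report something else, mostly with a low value. They report only what shows in the picture. A call takes as long as a camera call. They do not tell look-alikes from the thing itself.
- recognise(name, camera): "xyz" ([x, y, z] in m, in the coordinates of the camera as it stood for that picture, good to about 4 mm: the middle of the surface that is visible of it).
- cut_out(name, camera): "mask" (480x640 bool, what is visible of it).
- mark_of(name, camera): "xyz" ([x, y, z] in m, in the coordinates of the camera as it stood for that picture, good to about 4 mm: a listed point, or the origin of a listed thing).
The state is a dict: "time": time; "q": joint angles; "qd": joint speeds; "joint_efforts": joint torques, N m; "ee_pos": TCP position; "tcp_rot": TCP orientation; "wrist_force": force on the tool from outside, world axes, zero at the start; "torque": the same for the moment, N m; "opening": finger opening in m; "grasp_force": force on a finger pad.
Only numpy, scipy, OpenCV 4.12 (cv2) and the standard library are available. Lean on these libraries where they do the work, as an engineer would, in place of code of your own. Each camera call takes 0.05 s, during which the arm holds its last target. There are 200 camera calls.

TASK

The white reagent trays in the steel magazine are nested tight and cling to one another. Peel off just the top tray: lift one corner first while the opposite corner stays down in the nest, then take it away and leave the rest of the stack seated in the magazine. Finish holding the tray in the gripper, level and still, in the air a few centimetres below the dispenser's nozzle with the nozzle over the middle of the tray, ready for filling; do not knock the dispenser or shift the other things on the bench.

Things in the scene. Friction and masses are not known exactly. Their poses are not given: they have to be found in the camera images.
- tray: Top tray of the nested stack: stiff white plastic, open-topped, 162 x 112 over the rim, 40 high, 37 deep inside, 60 g. Origin: centre of its underside; x along its length, z up. Corners cut straight at 45 degrees (cut rim edge 34 long). Flat-sided rim 8.5 wide, 5 deep, 6 proud of the outside; walls 2.5 thick, lean out 10 degrees; floor 134 x 84. Underside of its rim is 19 above the next rim.
- stack: The trays below: four like the top one, stuck together as one loose lot, about 340 g, with 2 of play in the magazine. Origin: centre of its underside, axes as the tray's. The top tray's underside rests 96 above it. The top tray clings by tight snaps near its four corners, 3 to 4.5 N in all; each corner is free once it is 5 up. Lifted level, it can bring these trays along.
- magazine: Fixed sheet-steel holder in which the stack stands: base plate 196 x 146 x 4 and four corner uprights ending 100 above the bench. Origin: centre of its underside, x along its length. The top tray's rim is 140 above the bench at first.
- dispenser: Fixed bottle-top dispenser: 1 litre amber bottle, 101 across, pump head up to 416 high, and a thin delivery tube (at most 272 high) that reaches out from the head and bends down into the nozzle. Origin: on the bench right below the nozzle; the bottle's axis is 160 from it along +x of this body.
- nozzle (a point): Lower end of the dispenser's nozzle (11 across), 215 above the bench.
- corner0 (a point): Middle of the top face of the tray's rim on its cut corner at +x, +y of the tray: 65 along x and 40 along y from the tray's centre, 40 above its underside. The rim here is 8.5 wide, square to the 45 degree diagonal of the tray's axes. The opposite corner is corner2.
- corner1 (a point): Middle of the top face of the tray's rim on its cut corner at -x, +y of the tray: 65 along x and 40 along y from the tray's centre, 40 above its underside. The rim here is 8.5 wide, square to the 45 degree diagonal of the tray's axes. The opposite corner is corner3.
- corner2 (a point): Middle of the top face of the tray's rim on its cut corner at -x, -y of the tray: 65 along x and 40 along y from the tray's centre, 40 above its underside. The rim here is 8.5 wide, square to the 45 degree diagonal of the tray's axes. The opposite corner is corner0.
- corner3 (a point): Middle of the top face of the tray's rim on its cut corner at +x, -y of the tray: 65 along x and 40 along y from the tray's centre, 40 above its underside. The rim here is 8.5 wide, square to the 45 degree diagonal of the tray's axes. The opposite corner is corner1.
- tube_rack: Bystander: red tube rack, 78 x 118 x 106 high, filled with capped tubes. Origin: centre of its underside.
- tip_box: Bystander: open red pipette-tip box with yellow tips, 122 x 84 x 74 high. Origin: centre of its underside.
- well_block: Bystander: white 96-well block, 127 x 85 x 35 high. Origin: centre of its underside.
- beaker: Bystander: empty glass beaker, 68 across, 92 high. Origin: centre of its underside.
- reagent_bottle: Bystander: small amber bottle with a white cap, 56 across, 120 high. Origin: centre of its underside.
- pipette: Bystander: white hand pipette lying on the bench, 253 long and 27 high, along its x. Origin: on the bench under its middle.
- timer: Bystander: black bench timer, 62 x 70 x 21 high. Origin: centre of its underside.
Mind the look-alikes: they are no part of the job. What is shaped like the tray but brown or pink is not meant.

How it is judged (in metres and radians):
On the way:
1. one corner of the top tray is peeled up (its rim 16 mm or more above its nested height) while the opposite corner is still down in the nest (not more than 5 mm above its nested height) (((z of corner0 in the frame of stack above 0.152 m and z of corner2 in the frame of stack below 0.141 m) or (z of corner1 in the frame of stack above 0.152 m and z of corner3 in the frame of stack below 0.141 m) or (z of corner2 in the frame of stack above 0.152 m and z of corner0 in the frame of stack below 0.141 m) or (z of corner3 in the frame of stack above 0.152 m and z of corner1 in the frame of stack below 0.141 m))), for 0.1 s.
At the end, for the whole second after the job is handed in: Gripper holds the tray in the air, level (0.17 rad), still, touching neither stack, magazine nor dispenser; nozzle within 55 mm of its middle along its length, 35 mm across, 3 to 80 mm above its rim; the other trays seated in the magazine (raised under 6 mm, tilted under 0.06 rad) (x of nozzle in the frame of tray between -0.055 and 0.055 m and y of nozzle in the frame of tray between -0.035 and 0.035 m and z of nozzle in the frame of tray between 0.043 and 0.12 m and angle between tray's own z axis and vertical below 0.17 rad and linear speed of tray below 0.02 m/s and contact force between tray and the fingers above 1 N and height (world z) of tray above 0.085 m and contact force between tray and stack below 0.05 N and contact force between tray and magazine below 0.05 N and contact force between tray and dispenser below 0.05 N and z of stack in the frame of magazine below 0.01 m and angle between stack's own z axis and vertical below 0.06 rad); the arm keeps its last pose, push and grip.
It fails at once if the trays below are pulled up with the top one or shifted (stack moved more than 20 mm) (distance of stack from where it was at the start of the episode above 0.02 m).
It fails at once if the dispenser is knocked (more than 2 N) (contact force between dispenser and anything else above 2 N).
It fails at once if another thing on the bench is shifted (more than 30 mm) (distance of any of tube_rack, tip_box, well_block, beaker, reagent_bottle, pipette, timer from where it was at the start of the episode above 0.03 m).
It also fails if it takes over 48 s, if anything falls off the work surface, if the arm or the gripper's body presses on something with over 40 N, if the wrist force passes 120 N, or if a joint passes its speed limit or range.

## Working session

There is one attempt and no reset: what is moved stays moved. The work goes in short steps, Python scripts to look and compute and a tool call to move; the robot and the scene stay as the last step left them, time stands still between calls to the robot, and variables do not carry over. Pictures are saved under pics/ and viewed, at most 10 in all, crops included, and the job is handed in when it is done.

Besides the shell and the picture viewer there is one more tool, called as name([rows], argument=value, ...), one row to a line, values as JSON. servo_tool: Moves the arm, as the interface text tells. Its arguments: {"type":"object","properties":{"moves":{"type":"array"},"force":{"type":"number"}},"required":["moves"]}

```bash
mkdir -p pics; cat > h.py <<'E'
import numpy as np, cv2
from workcell import *
def w(name,p):
    c=calibration(name); return np.array(c["R"]).T@(np.array(p)-np.array(c["t"]))
E
python3 - <<'E'
from h import *
print(grasp_offset,get_obs())
ims=[]
for c in ("side","top"):
    im,d=camera(c); ims.append(im); cv2.imwrite(f"pics/{c}0.png",im[:,:,::-1])
    for n in ["tray","stack","magazine","dispenser","nozzle","corner0","corner1","corner2","corner3","tube_rack","tip_box","well_block","beaker","reagent_bottle","pipette","timer"]:
        print(c,n,[(round(r["score"],2),w(c,r["xyz"]).round(3).tolist()) for r in mark_of(n,c)[:3]])
E
```

```text
0.0187 {'time': 0.0, 'q': array([-7.72924287e+01,  5.01122180e+00,  1.00348756e+01,  9.51002933e+01,
        1.05158795e-03,  9.00005050e+01]), 'qd': array([-0.01130923,  0.01710972,  0.09622368,  0.03392727,  0.09881222,
        0.1196468 ]), 'joint_efforts': array([ 1.14302027e-03, -5.20391607e+01,  4.64800644e+01,  1.64266198e-02,
       -4.62107187e-05,  1.36577503e-05]), 'ee_pos': array([ 0.12094033, -0.53630034,  0.23058568]), 'tcp_rot': array([-1.79923360e+02, -1.05091157e-03,  1.27070649e+01]), 'wrist_force': array([ 0.03200565, -0.34081564,  0.33693382]), 'torque': array([-0.0337262 , -0.02173245,  0.06434079]), 'grasp_force': 0.0, 'opening': 0.0855886506787775}
side tray [(0.94, [0.478, 0.204, 0.097]), (0.9, [0.186, 0.324, 0.002]), (0.7, [0.746, 0.257, -0.002])]
side stack [(0.94, [0.476, 0.204, 0.003]), (0.26, [0.575, -0.008, 0.001])]
side magazine []
side dispenser []
side nozzle [(0.67, [0.528, -0.242, 0.215])]
side corner0 [(0.94, [0.523, 0.27, 0.139]), (0.91, [0.817, 0.287, 0.041]), (0.86, [0.75, 0.334, 0.041])]
side corner1 [(0.94, [0.523, 0.27, 0.139]), (0.91, [0.817
[... 914 characters left out ...]
, (0.88, [0.242, 0.377, 0.042])]
top corner1 [(0.92, [0.398, 0.222, 0.14]), (0.92, [0.552, 0.197, 0.143]), (0.88, [0.242, 0.377, 0.042])]
top corner2 [(0.92, [0.398, 0.222, 0.14]), (0.92, [0.552, 0.197, 0.143]), (0.88, [0.242, 0.377, 0.042])]
top corner3 [(0.92, [0.398, 0.222, 0.14]), (0.92, [0.552, 0.197, 0.143]), (0.88, [0.242, 0.377, 0.042])]
top tube_rack [(0.78, [0.703, -0.011, -0.002]), (0.16, [0.431, 0.147, 0.141])]
top tip_box [(0.95, [0.576, -0.001, 0.001])]
top well_block [(0.81, [0.398, 0.008, 0.001])]
top beaker [(0.92, [0.625, 0.467, 0.003])]
top reagent_bottle []
top pipette [(0.65, [0.407, -0.44, 0.004])]
top timer [(0.81, [0.403, 0.43, -0.004]), (0.37, [0.473, 0.204, 0.099])]
```

View pics/top0.png

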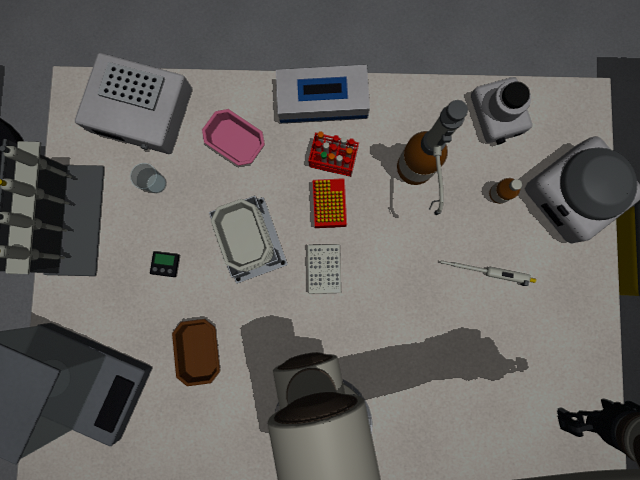

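View pics/side0.png

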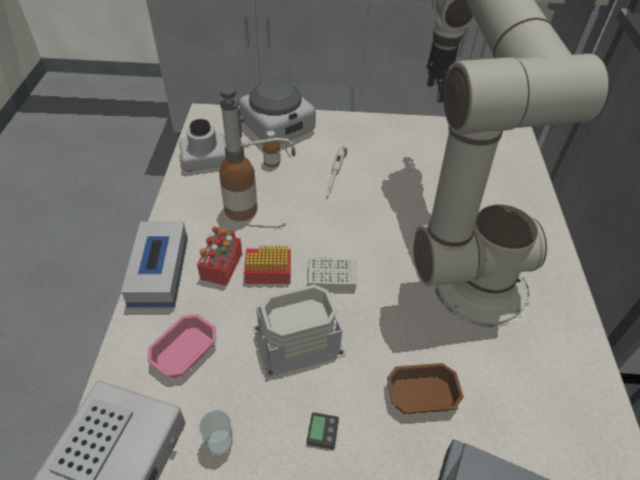

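The top picture shows the white stack at about px (246,238), the brown look-alike at (196,352) and the pink one at (233,137). The nozzle is at about (437,210), with its bottle toward +x. Next I'll fit the rim outline and locate the bottle.

```bash
cat >> h.py <<'E'
def cloud(name,d):
    c=calibration(name);K=np.array(c["camera_matrix"]);v,u=np.mgrid[:480,:640]
    P=np.stack([(u-K[0,2])/K[0,0]*d,(v-K[1,2])/K[1,1]*d,d],-1)
    P=(P-np.array(c["t"]))@np.array(c["R"]); P[d==0]=np.nan; return P
def rim(P,zlo=.134,zhi=.146,c=(.476,.204)):
    m=(P[...,2]>zlo)&(P[...,2]<zhi)&(np.hypot(P[...,0]-c[0],P[...,1]-c[1])<.12)
    X=P[m].astype(np.float32); return X
E
python3 - <<'E'
from h import *
for c in ("side","top"):
    im,d=camera(c);P=cloud(c,d);X=rim(P)
    (cx,cy),s,a=cv2.minAreaRect(X[:,:2]*1000); print(c,len(X),cx,cy,s,a,np.median(X[:,2]))
    r=[q for q in cut_out("tray",c)]
    for q in r[:3]:
        Q=P[q["mask"]];print(q["score"],np.nanmedian(Q,0).round(3))
    for lo,hi in((.05,.15),(.2,.28),(.3,.42)):
        m=(P[...,2]>lo)&(P[...,2]<hi)&(abs(P[...,1]+.2)<.16)&(P[...,0]>.4)&(P[...,0]<.8)
        Q=P[m]; print(lo,len(Q),np.percentile(Q,[2,50,98],axis=0).round(3).tolist() if len(Q) else'')
E
```

```text
side 820 478.03424072265625 205.94229125976562 (162.1190643310547, 115.49813079833984) 21.47922134399414 0.13955304
0.8 [0.756 0.246 0.008]
0.62 [0.481 0.191 0.109]
0.57 [0.18  0.314 0.007]
0.05 1154 [[0.638, -0.232, 0.052], [0.68, -0.19, 0.099], [0.731, -0.042, 0.148]]
0.2 674 [[0.528, -0.244, 0.205], [0.671, -0.225, 0.249], [0.71, -0.21, 0.277]]
0.3 797 [[0.659, -0.249, 0.303], [0.683, -0.223, 0.364], [0.707, -0.213, 0.417]]
top 774 475.3199157714844 207.17041015625 (162.00369262695312, 112.71479797363281) 21.749181747436523 0.14011273
0.81 [0.477 0.212 0.106]
0.79 [0.178 0.334 0.007]
0.72 [0.755 0.262 0.006]
0.05 791 [[0.591, -0.258, 0.051], [0.663, -0.186, 0.097], [0.726, -0.041, 0.149]]
0.2 625 [[0.523, -0.252, 0.212], [0.653, -0.234, 0.256], [0.697, -0.209, 0.276]]
0.3 921 [[0.654, -0.251, 0.308], [0.675, -0.228, 0.38], [0.7, -0.213, 0.418]]
```

servo_tool([
  [[0, 0, 0], [0, 0, -0.02], 60],
  [[0, 0, 0], [0, 0, -0.03], 60],
  [[0, 0, 0], [0, 0, -0.03], 60],
], force=60)

```text
time: 2.2
ee_pos: [0.1209, -0.5362, 0.312]
tcp_rot: [-180.0, -0.0, 12.7]
wrist_force: [-0.1, -0.5, 1.0]
opening: 0.0513
grasp_force: 0.0
```

servo_tool([
  [[0, 0, -8.5], [0, 0, 0], 40],
  [[0, 0, -8.5], [0, 0, 0], 40],
  [[0, 0, -8.5], [0, 0, 0], 40],
  [[0, 0, -8.5], [0, 0, 0], 40],
  [[0, 0, -8.5], [0, 0, 0], 40],
  [[0, 0, -8.5], [0, 0, 0], 40],
  [[0, 0, -8.5], [0, 0, 0], 40],
  [[0, 0, -8.5], [0, 0, 0], 40],
  [[0, 0, -8.5], [0, 0, 0], 40],
])

```text
time: 3.1
ee_pos: [0.121, -0.5365, 0.3113]
tcp_rot: [-180.0, -0.0, 89.6]
wrist_force: [-1.5, -0.4, -1.2]
opening: 0.0342
grasp_force: 0.0
```

servo_tool([
  [[0, 0, -8.5], [0, 0, 0], 40],
  [[0, 0, -8.5], [0, 0, 0], 40],
  [[0, 0, -8.5], [0, 0, 0], 40],
  [[0, 0, -8.5], [0, 0, 0], 40],
  [[0, 0, -8.5], [0, 0, 0], 40],
  [[0, 0, -8.5], [0, 0, 0], 40],
  [[0, 0, -8.5], [0, 0, 0], 40],
  [[0, 0, -8], [0, 0, 0], 40],
  [[0, 0, 0], [0, 0.02, 0], 40],
  [[0, 0, 0], [0, 0.035, 0], 40],
  [[0, 0, 0], [0, 0.035, 0], 40],
  [[0, 0, 0], [0, 0.035, 0], 40],
])

```text
time: 4.3
ee_pos: [0.1706, -0.4205, 0.3112]
tcp_rot: [180.0, -0.0, 156.7]
wrist_force: [1.0, 0.7, -0.1]
opening: 0.0341
grasp_force: 0.0
```

servo_tool([
  [[0, 0, 0], [0, 0.035, 0], 40],
  [[0, 0, 0], [0, 0.035, 0], 40],
  [[0, 0, 0], [0, 0.035, 0], 40],
  [[0, 0, 0], [0, 0.035, 0], 40],
  [[0, 0, 0], [0, 0.035, 0], 40],
  [[0, 0, 0], [0, 0.035, 0], 40],
  [[0, 0, 0], [0, 0.035, 0], 40],
  [[0, 0, 0], [0, 0.035, 0], 40],
  [[0, 0, 0], [0, 0.035, 0], 40],
  [[0, 0, 0], [0, 0.035, 0], 40],
])

```text
time: 5.3
ee_pos: [0.309, -0.0989, 0.3115]
tcp_rot: [180.0, 0.1, 156.7]
wrist_force: [1.0, -0.7, -0.1]
opening: 0.0341
grasp_force: 0.0
```

servo_tool([
  [[0, 0, 0], [-0.005, 0.035, 0.01], 40],
  [[0, 0, 0], [-0.005, 0.035, 0.01], 40],
  [[0, 0, 0], [-0.005, 0.035, 0.01], 40],
  [[0, 0, 0], [0, 0.035, 0.01], 40],
  [[0, 0, 0], [0, 0.035, 0.01], 40],
  [[0, 0, 0], [0, 0.035, 0.01], 40],
  [[0, 0, 0], [0, 0.025, 0.01], 40],
  [[0, 0, 0], [0, 0.018, 0.01], 40],
  [[0, 0, 0], [0, 0, 0], 40],
  [[0, 0, 0], [0, 0, 0], 40],
])

```text
time: 6.3
ee_pos: [0.4223, 0.1261, 0.2313]
tcp_rot: [-180.0, -0.0, 156.8]
wrist_force: [0.6, 0.0, 0.2]
opening: 0.0341
grasp_force: 0.0
```

```bash
python3 - <<'E'
from h import *
print(get_obs()["ee_pos"],get_obs()["tcp_rot"])
im,d=camera("wrist");cv2.imwrite("pics/w1.png",im[:,:,::-1])
P=cloud("wrist",d);X=rim(P);print(len(X),np.median(X[:,2]) if len(X) else 0)
for n in("corner0","tray"):
  print([(round(r["score"],2),w("wrist",r["xyz"]).round(4).tolist()) for r in mark_of(n,"wrist")[:4]])
(cx,cy),s,a=cv2.minAreaRect(X[:,:2]*1000); print(cx,cy,s,a)
im,d=camera("top");X=rim(cloud("top",d));print(cv2.minAreaRect(X[:,:2]*1000))
E
```

```text
[0.42232905 0.12611012 0.23134537] [-1.79966129e+02 -2.20313071e-02  1.56757553e+02]
6849 0.1403811
[(0.94, [0.7497, 0.1763, 0.0397]), (0.89, [0.4005, 0.2207, 0.14]), (0.86, [0.6803, 0.2207, 0.0424]), (0.72, [0.432, 0.1441, 0.1443])]
[(0.67, [0.479, 0.2055, 0.1021])]
476.916015625 205.15509033203125 (162.8272705078125, 111.94647216796875) 21.844741821289062
((0.0, 0.0), (0.0, 0.0), 0.0)
```

View pics/w1.png

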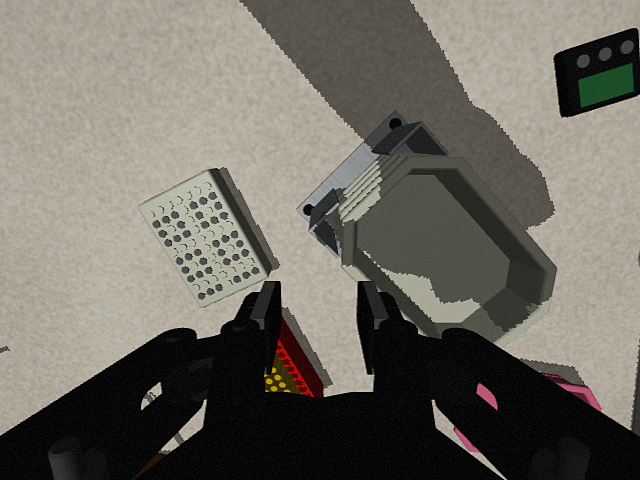

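The wrist picture shows the tray's near cut corner at about px (345,240)–(440,330), clear of the fingers, and both fits put corner2 at (0.431, 0.144). I'll go down onto it now.

servo_tool([
  [[0, 0, 0], [-0.001, 0.01, 0.005], 40],
  [[0, 0, 0], [0, 0.01, 0.015], 40],
  [[0, 0, 0], [0, 0, 0.02], 40],
  [[0, 0, 0], [0, 0, 0.02], 40],
  [[0, 0, 0], [0, 0, 0.015], 40],
  [[0, 0, 0], [0, 0, 0.01], 40],
  [[0, 0, 0], [0, 0, 0.008], 40],
  [[0, 0, 0], [0, 0, 0.005], 40],
  [[0, 0, 0], [0, 0, 0], 40],
  [[0, 0, 0], [0, 0, 0], 40],
])

```text
time: 7.5
ee_pos: [0.4317, 0.1442, 0.1338]
tcp_rot: [180.0, 0.0, 156.7]
wrist_force: [-0.4, -0.2, -0.8]
opening: 0.034
grasp_force: 0.0
```

servo_tool([
  [[0, 0, 0], [0, 0, 0.001], 25],
  [[0, 0, 0], [0, 0, 0], 16],
  [[0, 0, 0], [0, 0, 0], 12],
  [[0, 0, 0], [0, 0, 0], 8],
  [[0, 0, 0], [0, 0, 0], 4],
  [[0, 0, 0], [0, 0, 0], 0],
  [[0, 0, 0], [0, 0, 0], 0],
  [[0, 0, 0], [0, 0, 0], 0],
  [[0, 0, 0], [0, 0, 0], 0],
], force=50)

```text
time: 8.4
ee_pos: [0.4317, 0.1442, 0.1327]
tcp_rot: [180.0, 0.0, 156.7]
wrist_force: [-0.8, -0.5, 5.5]
opening: 0.0073
grasp_force: 48.9
```

```bash
python3 - <<'E'
from h import *
o=get_obs();print(o["ee_pos"],o["wrist_force"],o["torque"],o["opening"],o["grasp_force"])
im,d=camera("wrist");cv2.imwrite("pics/w2.png",im[:,:,::-1])
X=rim(cloud("wrist",d));print(len(X),cv2.minAreaRect(X[:,:2]*1000))
A=np.c_[X[:,:2]-[.477,.2055],np.ones(len(X))];print(np.linalg.lstsq(A,X[:,2],rcond=None)[0])
E
```

```text
[0.43167233 0.14418861 0.13269918] [-0.83995021 -0.54492209  5.48339412] [-0.02075017 -0.05232295 -0.05050791] 0.007325771255299465 48.93502878025174
14997 ((454.20501708984375, 216.43112182617188), (179.60708618164062, 102.22177124023438), 51.93984603881836)
[-0.00810767 -0.00657951  0.13935858]
```

View pics/w2.png

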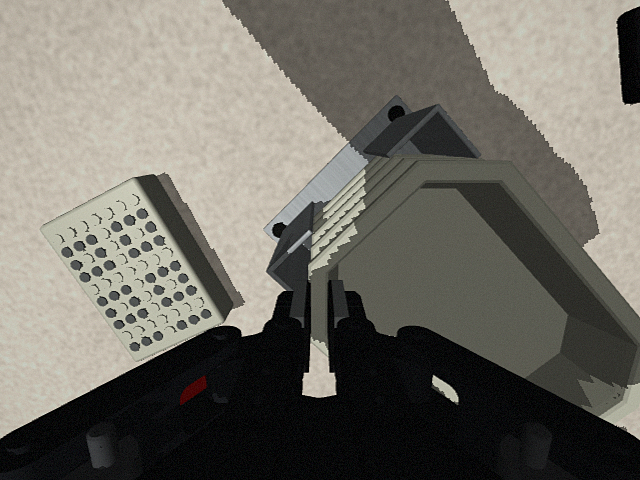

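The fingers are on the rim at the cut corner, at about px (320,300). Now I'll peel, pivoting about the opposite corner.

servo_tool([
  [[0.8, 0, 0], [0, 0, -0.0021], 0],
  [[0.8, 0, 0], [0, 0, -0.0021], 0],
  [[0.8, 0, 0], [0, 0, -0.0021], 0],
  [[0.8, 0, 0], [0, 0, -0.0021], 0],
  [[0.8, 0, 0], [0, 0, -0.0021], 0],
  [[0, 0, 0], [0, 0, 0], 0],
], force=70)

```text
time: 9.05
ee_pos: [0.4316, 0.1446, 0.1429]
tcp_rot: [-175.9, -0.0, 156.7]
wrist_force: [-0.2, 0.6, 1.9]
opening: 0.0064
grasp_force: 68.2
```

```bash
cat >> h.py <<'E'
def rimfit():
    # tray rim height at the four corners from the wrist depth (plane fit, RANSAC-ish)
    im,d=camera("wrist");P=cloud("wrist",d);X=P[(P[...,2]>.125)&(P[...,2]<.2)&(np.hypot(P[...,0]-.477,P[...,1]-.2055)<.095)]
    th=np.radians(21.75);R=np.array([[np.cos(th),-np.sin(th)],[np.sin(th),np.cos(th)]])
    L=(X[:,:2]-[.477,.2055])@R
    out=[]
    for sx,sy in((1,1),(-1,1),(-1,-1),(1,-1)):
        m=np.hypot(L[:,0]-sx*.065,L[:,1]-sy*.04)<.012
        out.append((m.sum(),np.percentile(X[m,2],[10,50,90]).round(4).tolist() if m.any() else None))
    return im,out
E
python3 - <<'E'
from h import *
o=get_obs();print(o["ee_pos"],o["tcp_rot"],o["wrist_force"],o["torque"],o["opening"],o["grasp_force"])
print(rimfit()[1])
for c in("side","top"):
  camera(c)
  print([(round(r["score"],2),w(c,r["xyz"]).round(4).tolist()) for r in mark_of("corner0",c)[:5]])
E
```

```text
[0.43159027 0.14460794 0.14289706] [-1.75932405e+02 -1.27875171e-02  1.56732949e+02] [-0.1914889   0.6392505   1.88051018] [ 0.27999163 -0.12918928  0.04218833] 0.006447286980673229 68.17441222839989
[(np.int64(1688), [0.1272, 0.1346, 0.1388]), (np.int64(1506), [0.1398, 0.1445, 0.1457]), (np.int64(2727), [0.1498, 0.177, 0.1906]), (np.int64(0), None)]
[(0.97, [0.2442, 0.377, 0.0363]), (0.88, [0.8194, 0.2862, 0.0403]), (0.87, [0.1256, 0.273, 0.0413]), (0.83, [0.4003, 0.2158, 0.1434]), (0.83, [0.5546, 0.1942, 0.1493])]
[(0.95, [0.2548, 0.2926, 0.0382]), (0.92, [0.1103, 0.3523, 0.0417]), (0.87, [0.8125, 0.2927, 0.0431]), (0.83, [0.7452, 0.3335, 0.0411]), (0.81, [0.2402, 0.376, 0.0408])]
```

servo_tool([
  [[0.8, 0, 0], [0, 0, -0.0021], 0],
  [[0.8, 0, 0], [0, 0, -0.0021], 0],
  [[0.8, 0, 0], [0, 0, -0.0021], 0],
  [[0.8, 0, 0], [0, 0, -0.0021], 0],
  [[0.8, 0, 0], [0, 0, -0.0021], 0],
  [[0.8, 0, 0], [0, 0, -0.0021], 0],
  [[0, 0, 0], [0, 0, 0], 0],
  [[0, 0, 0], [0, 0, 0], 0],
])

```text
time: 10.1
ee_pos: [0.432, 0.1457, 0.1552]
tcp_rot: [-171.2, -0.0, 156.7]
wrist_force: [0.2, 0.9, 2.1]
opening: 0.0061
grasp_force: 68.0
```

```bash
python3 - <<'E'
from h import *
o=get_obs();print(o["ee_pos"],o["tcp_rot"],o["wrist_force"],o["torque"],o["opening"],o["grasp_force"])
im,r=rimfit();print(r);cv2.imwrite("pics/w3.png",im[:,:,::-1])
im,d=camera("side");cv2.imwrite("pics/s3.png",cv2.resize(im[220:400,200:400,::-1],None,fx=3,fy=3))
print([(round(r["score"],2),w("side",r["xyz"]).round(4).tolist()) for r in mark_of("corner0","side")[:7]])
print([(round(r["score"],2),w("side",r["xyz"]).round(4).tolist()) for r in mark_of("stack","side")[:1]])
E
```

```text
[0.43203435 0.14569918 0.15523468] [-1.71179944e+02 -1.68728264e-02  1.56721905e+02] [0.17597121 0.87699286 2.09620195] [ 0.43882733 -0.15548994  0.12033656] 0.006115097716396276 67.99110245481188
[(np.int64(1666), [0.1275, 0.1345, 0.1373]), (np.int64(1559), [0.1445, 0.1515, 0.1535]), (np.int64(2341), [0.1619, 0.1762, 0.1929]), (np.int64(0), None)]
[(0.95, [0.747, 0.1815, 0.0412]), (0.93, [0.4035, 0.2181, 0.1498]), (0.9, [0.5526, 0.1971, 0.1517]), (0.9, [0.1232, 0.2734, 0.042]), (0.89, [0.8182, 0.2884, 0.0357]), (0.77, [0.7498, 0.3306, 0.0422]), (0.76, [0.6769, 0.2163, 0.0376])]
[(0.79, [0.4733, 0.2012, 0.0033])]
```

View pics/s3.png

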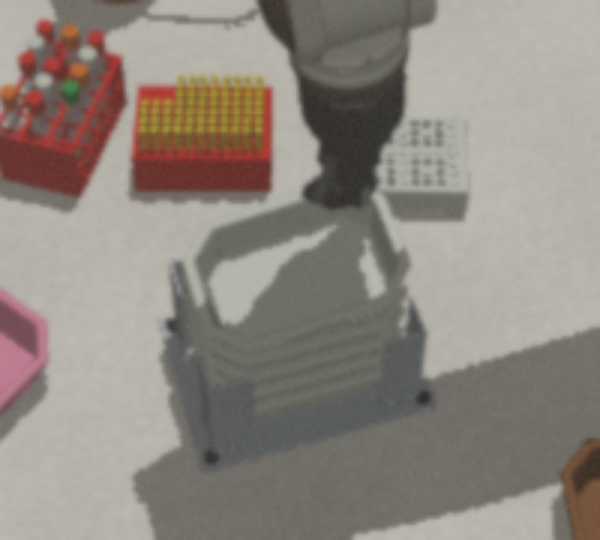

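The peel worked: the gripped corner is up about 22 mm and the far corner is still at nest height. I'll lift straight up to free that last corner.

servo_tool([
  [[0, 0, 0], [0, 0, 0], 0],
  [[0, 0, 0], [0, -0.0005, -0.003], 0],
  [[0, 0, 0], [0, -0.0005, -0.003], 0],
  [[0, 0, 0], [0, -0.0005, -0.003], 0],
  [[0, 0, 0], [0, -0.0005, -0.003], 0],
  [[0, 0, 0], [0, -0.0005, -0.003], 0],
  [[0, 0, 0], [0, -0.0005, -0.003], 0],
  [[0, 0, 0], [0, -0.0005, -0.003], 0],
  [[0, 0, 0], [0, -0.001, -0.006], 0],
  [[0, 0, 0], [0, -0.001, -0.006], 0],
  [[0, 0, 0], [0, 0, 0], 0],
], force=90)

```text
time: 11.4
ee_pos: [0.4323, 0.1455, 0.1898]
tcp_rot: [-171.3, 0.1, 156.7]
wrist_force: [-0.3, -0.0, -0.4]
opening: 0.0051
grasp_force: 87.7
```

```bash
python3 - <<'E'
from h import *
o=get_obs();print(o["ee_pos"],o["tcp_rot"],o["wrist_force"],o["torque"],o["opening"],o["grasp_force"])
im,r=rimfit();print(r)
im,d=camera("side");cv2.imwrite("pics/s4.png",cv2.resize(im[220:400,200:400,::-1],None,fx=3,fy=3))
print([(round(r["score"],2),w("side",r["xyz"]).round(4).tolist()) for r in mark_of("corner0","side")[:7]])
print([(round(r["score"],2),w("side",r["xyz"]).round(4).tolist()) for r in mark_of("stack","side")[:2]])
E
```

```text
[0.43227453 0.14545075 0.18982341] [-1.71258209e+02  5.54968317e-02  1.56708012e+02] [-0.27258535 -0.00714973 -0.36220011] [ 0.09662079 -0.02258849 -0.00535504] 0.005094949578380225 87.71850958233699
[(np.int64(1429), [0.1522, 0.1602, 0.162]), (np.int64(1533), [0.1629, 0.1822, 0.185]), (np.int64(1019), [0.1571, 0.1961, 0.1974]), (np.int64(0), None)]
[(0.95, [0.1271, 0.2724, 0.042]), (0.95, [0.2559, 0.2942, 0.0424]), (0.92, [0.751, 0.1809, 0.0401]), (0.9, [0.5252, 0.2663, 0.1632]), (0.9, [0.7506, 0.3336, 0.0426]), (0.89, [0.1117, 0.3533, 0.0423]), (0.87, [0.401, 0.2177, 0.1813])]
[(0.68, [0.4738, 0.2047, 0.002]), (0.42, [0.5741, -0.0052, -0.0004])]
```

View pics/s4.png

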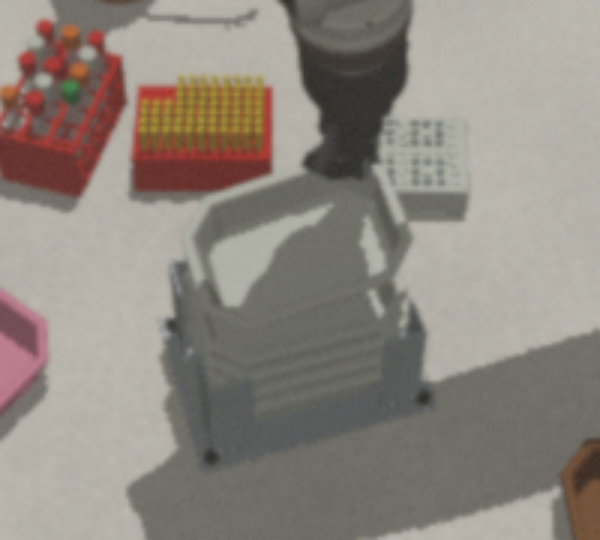

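The top tray is free of the stack but hangs about 4° steeper than the tool, roughly 13° in all. Next I'll lift higher and level it.

servo_tool([
  [[0, 0, 0], [0, -0.0012, -0.008], 0],
  [[0, 0, 0], [0, -0.0018, -0.012], 0],
  [[0, 0, 0], [0, -0.0018, -0.012], 0],
  [[0, 0, 0], [0, -0.0012, -0.008], 0],
  [[-2, 0, 0], [0, 0, 0], 0],
  [[-2, 0, 0], [0, 0, 0], 0],
  [[-2, 0, 0], [0, 0, 0], 0],
  [[-2, 0, 0], [0, 0, 0], 0],
  [[-2, 0, 0], [0, 0, 0], 0],
  [[-2, 0, 0], [0, 0, 0], 0],
  [[0, 0, 0], [0, 0, 0], 0],
  [[0, 0, 0], [0, 0, 0], 0],
])

```text
time: 12.8
ee_pos: [0.432, 0.1452, 0.2293]
tcp_rot: [176.8, 0.0, 156.7]
wrist_force: [0.6, 0.0, -0.7]
opening: 0.0051
grasp_force: 87.8
```

```bash
cat >> h.py <<'E'
def tilt():
    # tray floor plane seen by the wrist camera, in tool frame terms: normal (world) and centre
    from scipy.spatial.transform import Rotation as Ro
    o=get_obs();im,d=camera("wrist");P=cloud("wrist",d)
    R=Ro.from_euler("xyz",o["tcp_rot"],degrees=True).as_matrix()
    T=(P-o["ee_pos"])@R   # tool coords
    m=(T[...,1]>.03)&(T[...,1]<.10)&(abs(T[...,0])<.03)&(T[...,2]>.005)&(T[...,2]<.05)
    X=P[m];c=np.median(X,0)
    for _ in range(5):
        n=np.linalg.svd(X-X.mean(0),full_matrices=False)[2][2];n*=np.sign(n[2]);r=(X-X.mean(0))@n;X=X[abs(r)<max(.0015,1.5*r.std())]
    return o,len(X),n,n@R,X.mean(0),im
E
python3 - <<'E'
from h import *
o,k,n,nt,c,im=tilt();print(o["ee_pos"],o["tcp_rot"],o["torque"],o["grasp_force"]);print(k,n,np.degrees(nt),c)
camera("side")
for q in("corner0","stack"):print([(round(r["score"],2),w("side",r["xyz"]).round(4).tolist()) for r in mark_of(q,"side")[:8]])
E
```

```text
[0.43195188 0.14516194 0.22931022] [1.76794420e+02 1.78411134e-02 1.56666521e+02] [-0.08705189  0.09319797  0.04209931] 87.8158335853368
11764 [0.01152517 0.02658584 0.99958009] [-2.08367210e-02  4.86019242e+00 -5.70892673e+01] [0.45757856 0.2050748  0.1977623 ]
[(0.96, [0.7489, 0.1825, 0.0402]), (0.93, [0.8158, 0.2885, 0.0397]), (0.91, [0.1265, 0.2711, 0.0422]), (0.89, [0.246, 0.3756, 0.0339]), (0.74, [0.6781, 0.217, 0.0379]), (0.68, [0.5552, 0.1913, 0.2369]), (0.66, [0.4323, 0.1406, 0.2361]), (0.65, [0.5239, 0.2707, 0.2311])]
[(0.92, [0.4743, 0.2042, 0.0021])]
```

servo_tool([
  [[-1.7, 0, 0], [0, 0, 0], 0],
  [[0, -0.68, 8], [0, 0, 0], 0],
  [[0, -0.68, 8], [0, 0, 0], 0],
  [[0, -0.68, 8], [0, 0, 0], 0],
  [[0, -0.68, 8], [0, 0, 0], 0],
  [[0, -0.68, 8], [0, 0, 0], 0],
  [[0, 0, 0], [-0.009, -0.0045, -0.0004], 0],
  [[0, 0, 0], [-0.018, -0.009, -0.0008], 0],
  [[0, 0, 0], [-0.0268, -0.0134, -0.0011], 0],
  [[0, 0, 0], [-0.0268, -0.0134, -0.0011], 0],
  [[0, 0, 0], [-0.0268, -0.0134, -0.0011], 0],
  [[0, 0, 0], [-0.0179, -0.0089, -0.0007], 0],
])

```text
time: 14.2
ee_pos: [0.4315, 0.0032, 0.229]
tcp_rot: [175.1, -0.0, 116.8]
wrist_force: [0.3, 0.3, -0.3]
opening: 0.0051
grasp_force: 87.8
```

```bash
python3 - <<'E'
from h import *
o,k,n,nt,c,im=tilt();print(o["ee_pos"],o["tcp_rot"],o["torque"],o["grasp_force"]);print(k,n,np.degrees(nt),c)
camera("top")
print([(round(r["score"],2),w("top",r["xyz"]).round(4).tolist()) for r in mark_of("nozzle","top")[:2]])
for q in("stack","tray"):
  print([(round(r["score"],2),w("top",r["xyz"]).round(4).tolist()) for r in mark_of(q,"top")[:4]])
E
```

```text
[0.43153231 0.00324452 0.22904963] [ 1.75067590e+02 -1.64850483e-02  1.16811175e+02] [ 0.02233015  0.09565001 -0.02832848] 87.7974494593218
11677 [ 9.43249977e-04 -2.29447039e-04  9.99999529e-01] [-1.96247882e-02  4.96846634e+00 -5.70799466e+01] [0.49031887 0.03289575 0.19938715]
[(0.63, [0.5238, -0.2417, 0.2145])]
[(0.84, [0.4759, 0.2076, 0.0079])]
[(0.95, [0.5029, 0.0202, 0.1967]), (0.82, [0.1846, 0.3327, 0.0038]), (0.56, [0.7439, 0.2544, 0.0033])]
```

servo_tool([
  [[0, 0, 0], [0, -0.0013, 0.015], 0],
  [[0, 0, 0], [0, -0.0013, 0.015], 0],
  [[0, 0, 0], [0, -0.0013, 0.015], 0],
  [[0, 0, 0], [0, -0.0013, 0.015], 0],
  [[0, 0, 0], [-0.009, -0.0045, -0.0004], 0],
  [[0, 0, 0], [-0.018, -0.009, -0.0008], 0],
  [[0, 0, 0], [-0.0223, -0.0112, -0.0009], 0],
  [[0, 0, 0], [-0.0223, -0.0112, -0.0009], 0],
  [[0, 0, 0], [-0.0223, -0.0112, -0.0009], 0],
  [[0, 0, 0], [-0.0179, -0.0089, -0.0007], 0],
  [[0, 0, 0], [-0.009, -0.0045, -0.0004], 0],
  [[0, 0, 0], [0, 0, 0], 0],
])

```text
time: 15.65
ee_pos: [0.4316, -0.1307, 0.169]
tcp_rot: [175.1, -0.0, 116.5]
wrist_force: [0.6, -0.4, -0.7]
opening: 0.005
grasp_force: 87.9
```

```bash
python3 - <<'E'
from h import *
im,d=camera("side");cv2.imwrite("pics/s5.png",cv2.resize(im[80:320,150:450,::-1],None,fx=2.5,fy=2.5))
o,k,n,nt,c,im=tilt();print(o["ee_pos"],o["tcp_rot"]);print(k,n,c)
E
```

```text
[ 0.43161093 -0.12998959  0.16889314] [ 1.75092270e+02 -2.84670202e-02  1.16542369e+02]
11768 [ 2.58722067e-03 -7.16739948e-04  9.99996396e-01] [ 0.49067224 -0.1001847   0.13910841]
```

View pics/s5.png

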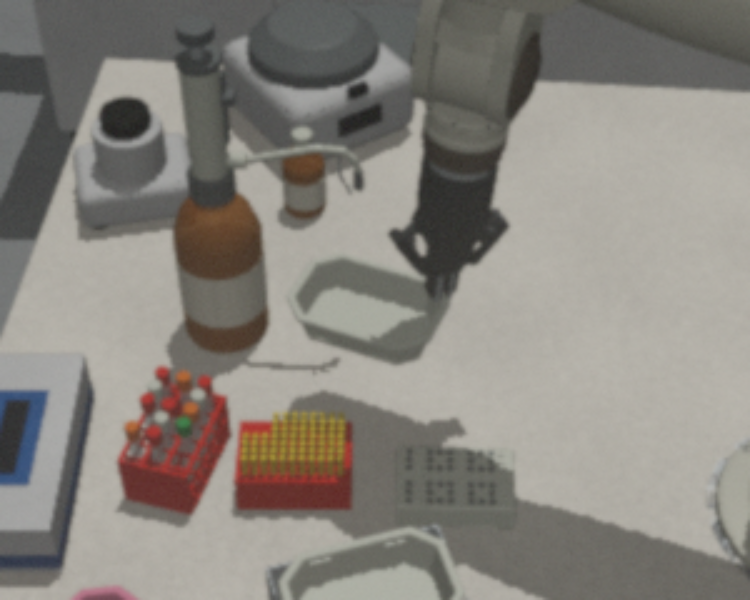

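The side picture shows the tray hanging level from its corner. The nozzle at about px (357,180) is clear of the finger knuckles. I'll move the remaining 0.13 m.

servo_tool([
  [[0, 0, 0], [-0.009, -0.0045, -0.0004], 0],
  [[0, 0, 0], [-0.0179, -0.0089, -0.0007], 0],
  [[0, 0, 0], [-0.0179, -0.0089, -0.0007], 0],
  [[0, 0, 0], [-0.0179, -0.0089, -0.0007], 0],
  [[0, 0, 0], [-0.0179, -0.0089, -0.0007], 0],
  [[0, 0, 0], [-0.0179, -0.0089, -0.0007], 0],
  [[0, 0, 0], [-0.0134, -0.0067, -0.0005], 0],
  [[0, 0, 0], [-0.0045, -0.0022, -0.0002], 0],
  [[0, 0, 0], [0, 0, 0], 0],
  [[0, 0, 0], [0, 0, 0], 0],
  [[0, 0, 0], [0, 0, 0], 0],
])

```text
time: 16.85
ee_pos: [0.4317, -0.2593, 0.1682]
tcp_rot: [175.1, -0.0, 116.6]
wrist_force: [-0.2, 0.6, 0.2]
opening: 0.0051
grasp_force: 87.9
```

```bash
python3 - <<'E'
from h import *
o,k,n,nt,c,im=tilt();print(o["ee_pos"],o["tcp_rot"],o["grasp_force"],o["wrist_force"],abs(o["qd"]).max());print(k,n,c)
for cam in("side","top"):
  im,d=camera(cam);cv2.imwrite(f"pics/{cam}6.png",cv2.resize(im[80:320,150:450,::-1] if cam=="side" else im[120:300,180:480,::-1],None,fx=2.5,fy=2.5))
  for q in("nozzle","tray","stack"):
    print(cam,q,[(round(r["score"],2),w(cam,r["xyz"]).round(4).tolist()) for r in mark_of(q,cam)[:2]])
E
```

```text
[ 0.43166722 -0.25930532  0.16823097] [ 1.75105540e+02 -2.99780668e-02  1.16608629e+02] 87.88541133399121 [-0.23685296  0.60367209  0.24786227] 0.16640968115069857
11780 [ 2.58017717e-03 -1.07386149e-04  9.99996666e-01] [ 0.49065884 -0.22955218  0.13858292]
side nozzle [(0.91, [0.5294, -0.2421, 0.2142]), (0.71, [0.6221, -0.4645, 0.0001])]
side tray [(0.9, [0.1862, 0.3238, 0.0032]), (0.86, [0.7479, 0.2547, -0.0013])]
side stack [(0.71, [0.4763, 0.2039, 0.0027]), (0.57, [0.4835, 0.2036, 0.0023])]
top nozzle [(0.83, [0.5263, -0.2386, 0.213])]
top tray [(0.82, [0.5047, -0.243, 0.1361]), (0.77, [0.7429, 0.2563, 0.0015])]
top stack [(0.6, [0.4748, 0.2087, 0.0092])]
```

View pics/side6.png

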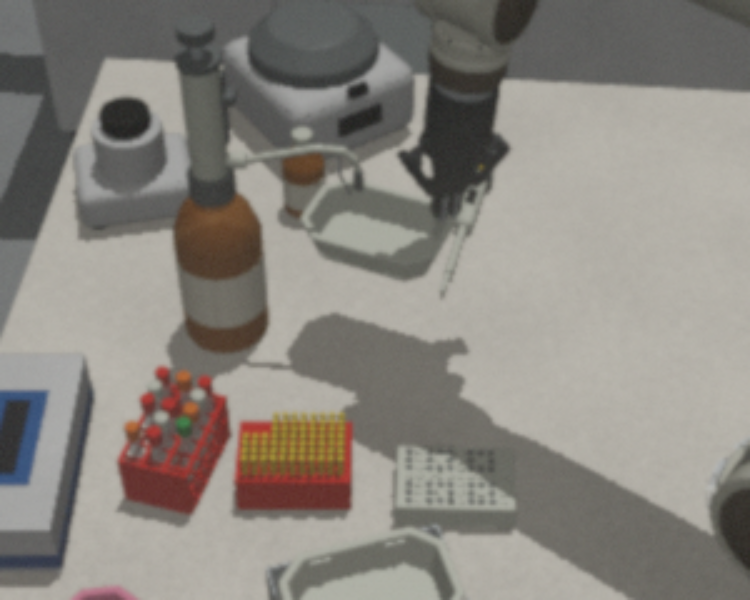

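View pics/top6.png

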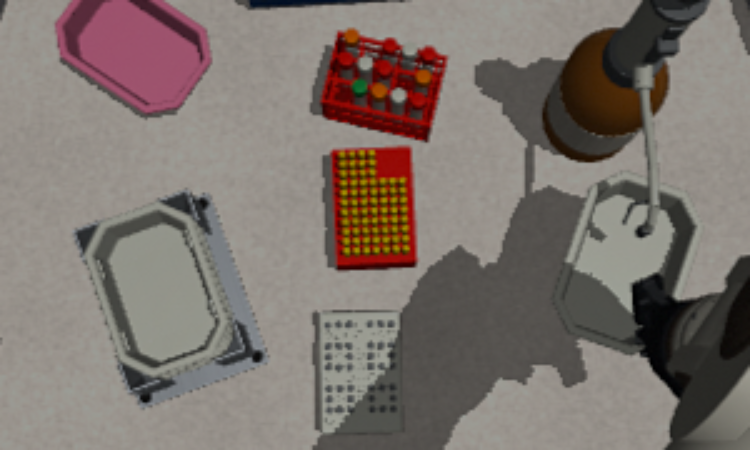

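The tray is level, with the nozzle at about (21, 8) mm from its middle and 40 mm above the rim. The stack is still seated and nothing on the bench looks shifted.

```bash
python3 -c "
from workcell import *
print(job_done())"
```

```text
the job is handed in; nothing more can be done
None
```

I peeled the top tray off corner-first and handed the job in with it gripped, level and still about 40 mm below the nozzle, which is about 21 mm along and 8 mm across from the tray's middle; the stack is still seated in the magazine. The hand-in returned no verdict.

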